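# Clear the V-stop and push a round bar home in it

### The arm

A 6-joint arm with a two-finger parallel gripper is mounted at the origin on the work surface; the furniture and walls round the work are solid. World frame = base frame: x ahead of the robot, y to its left, z up, the work surface at z = 0. Lengths are in m, angles in rad, forces in N, time in s.
With the tool pointing down it reaches from about 0.25 to 0.775 m from the base axis. Payload 4 kg.
Tool frame: the origin (TCP) lies between the finger pads; the fingertips stand 8 mm ahead of it and the grasp point (between the pads) lies 11 mm behind it; z points along the fingers, y is the line along which they close (so a half turn about z gives the same grasp; the last joint's range is limited). The gripper opens to 94 mm and grips with 3 to 60 N. Pads are 16 mm wide; open, the fingers measure 119 mm over their backs; the gripper's body (75 mm by 177 mm) begins 78 mm behind the grasp point.
Start: joints at [1.082, 0.087, 1.371, -0, 1.684, -0.103], TCP at [0.207, 0.51, 0.214] pointing down, gripper open.
Joint ranges: [-3.1, 3.1], [-0.76, 2.03], [0.27, 2.55], [-1.08, 4.22], [0.17, 2.65], [-2.57, 2.57]. Speed limits (rad/s): [2.79, 2.79, 3.14, 3.14, 3.14, 3.14].

### API

Orientations are given as a 3x3 rotation matrix whose columns are the frame's x, y, z axes.
In Python, from bench import * gives the robot as it stands.
- The arm moves only by the tool apply_moves, never from a script. Its arguments are lists of equal length, an entry for each row: "delta_pos": the shift along the tool's x, y, z in m, a list of three; "twist": the turn about the tool's z in rad. In form: {"delta_pos": [[tx, ty, tz], ...], "twist": [twist, ...]}. A call has 1 to 10 rows; each row is the pose to reach, as a shift and turn from the pose commanded when the call began, along the tool's axes at that moment; what a row does not reach only later rows make up. A row lasts 1/12 s, in which the tool goes at most 41.7 mm and 7.16 degrees, less where a joint would pass 70% of its speed; a pose out of reach is approached as far as the arm can. A call with a gripper value outside its range is refused whole. "fingers" is the finger opening in m, from 0 to 0.094, set as the call begins (left out, the last holds). The fingers move at their own pace and stop on an object; the grip force is fixed at half the most. Time passes only in rows, so rows that repeat a pose let the fingers close. It gives the time, the measured TCP pose, the force, the opening and the grip force at its end, in the units of the state.
- get_state(): the state, without advancing time (a new reading comes with each control period).
- get_image(name): name is "scene" or "top"; returns a dict with "pixels" (400x640x3 uint8, blue, green, red), "depth" (400x640 float32, m along the optical axis (not along the pixel's ray), 0 where there is no reading), "fx", "fy", "cx", "cy" (pixels), "dist_coeffs" ([k1, k2, p1, p2, k3] as OpenCV has them; the pictures are not rectified), "T" (4x4, takes a point from camera to world coordinates). Camera axes: x right, y down, z forward; pixel columns grow to the right and rows downward; lengths in m; the calibration is good to about 2 mm. A picture is of the moment at which its call begins.
- job_done(): hands the job in; it is judged then, once.
Trained networks look in a picture, given as the dict that the camera call returned (one of the last four; its "shot" number tells which), for a name from the list of things; names that differ only in an ending like _2 or _b are one class to them, and where a whole thing is asked for, a point or a joint stands for the part that bears it (a point fixed in the world has none). Each returns a list of dicts, best first, with "score" (0 to 1); they miss things now and then, are a little off and sometimes report something else, mostly with a low value. They report only what shows in the picture. A call takes as long as a camera call. They do not tell look-alikes from the thing itself.
- trace(label, picture): "pixels" (400x640 bool, what is visible of it) and "point" ([column, row] in pixels, amid what is visible of it).
The state is a dict: "t": time; "q": joint angles; "joint_vel": joint speeds; "tau": joint torques, N m; "ee_pos": TCP position; "ee_rot": TCP orientation; "ft_force": force on the tool from outside, world axes, zero at the start; "wrist_torque": the same for the moment, N m; "width": finger opening in m; "finger_force": force on a finger pad.
Only numpy, scipy, OpenCV 4.12 (cv2) and the standard library are available. Lean on these libraries where they do the work, as an engineer would, in place of code of your own. Each camera call takes 0.05 s, during which the arm holds its last target. There are 200 camera calls.

### The job

Take the steel offcut out of the mouth of the V-stop and put it in the scrap tray. Then bring the short round aluminium bar over, standing upright, and push it along the worktop into the V until it sits centred against both faces; press it home with a firm steady push (about 1.5 kg of force, held for about a second) but do not ram it. Leave it standing seated there, and leave the pliers, try square and screwdriver alone.

Things in the scene. Friction and masses are not known exactly. Their poses are not given: they have to be found in the camera images.
- vstop: V-stop bolted down, 170 mm wide. Its V-jaw is locked anywhere in a 20 mm range along the stop's x axis; the setting differs each start and is NOT reported: feel for it. Origin: on the worktop under the V's apex with the jaw furthest out; x points into the stop, z up. The V opens to -x. Base parts lie at x +10 to +150 mm, up to 36 mm high; the jaw is 52 mm high.
- v_home (a point): Mid point of the possible seats, at bar mid-height: x = -25 mm, y = 0, z = 45 mm in the V-stop's frame, same axes. The bar's axis when home is on this x axis, at most 10 mm before or behind this point, as the jaw is locked. The bar stands on the bare worktop there (no plate under the V).
- v_mouth (a point): Middle of the V's mouth with the jaw furthest out (x = -50 mm, y = 0, z = 27 mm in the V-stop's frame, same axes). The V: two upright flat faces at 45 degrees either side of the x axis, each 70 mm long, ground smooth and oiled; mouth 99 mm wide, 50 mm before the apex; cheeks 16 mm thick, 121 mm over both, 2 to 52 mm above the worktop.
- pin (a joint): Brass seat-check pin, 10 mm thick, that sticks out of the apex of the V at 30 mm height; metres pushed in, 0 = out. A bar fully home against both faces pushes it in by 0.015, wherever the jaw is locked. Practically no spring force (under 0.05 N).
- bar_center (a point): Centre (half-way up, 45 mm above its foot) of the round bar: plain aluminium cylinder, 50 mm diameter, 90 mm tall, standing on end, about 0.45 kg. z along its axis; its yaw has no meaning.
- bar: The same round bar; origin at the centre of its lower end. Pushed a little off centre it can hang on one face of the V by friction, 1 to 3 mm short of home; a second push along the centre line, or a slightly harder one, frees it.
- offcut_center (a point): Centre of the steel offcut: rectangular bar 85 mm long (its y axis), 20 mm wide (x), 12 mm thick (z), 0.12 kg, lying flat on the worktop, one end pointing into the V.
- offcut: The same offcut; origin at the centre of its underside.
- tray: Dark open-topped scrap tray, fixed, 130 mm (x) by 100 mm (y), 45 mm high with a rolled rim to 48 mm, walls 4 mm; origin at the centre of its underside.
- pliers: Bystander: red-handled pliers lying flat, 55 x 185 x 14 mm; origin at the centre of the underside. Leave alone.
- square: Bystander: try square with wooden stock, 159 x 100 x 18 mm; origin at the centre of the underside. Leave alone.
- screwdriver: Bystander: yellow-handled screwdriver lying, 27 x 140 x 27 mm; origin at the centre of the underside. Leave alone.
There are look-alikes about, which are no part of the job. What is shaped like the offcut but orange is not meant.

How it is judged:
By the outcome, as a careful person would: the job done as asked, in the order asked, and still so for the second after the job is handed in, with the robot touching nothing.
It also fails if it takes over 72 s, if anything falls off the work surface, if the arm or the gripper's body presses on something with over 40 N, if the wrist force passes 120 N, or if a joint passes its speed limit or range.

## Working session

There is one attempt and no reset: what is moved stays moved. The work goes in short steps, Python scripts to look and compute and a tool call to move; the robot and the scene stay as the last step left them, time stands still between calls to the robot, and variables do not carry over. Pictures are saved under pics/ and viewed, at most 10 in all, crops included, and the job is handed in when it is done.

Besides the shell and the picture viewer there is one more tool, called as a command line: name --pt "numbers of a row" for each row, then --argument value for the rest. apply_moves: Moves the arm, as the interface text tells. Its arguments: {"type":"object","properties":{"delta_pos":{"type":"array"},"twist":{"type":"array"},"fingers":{"type":"number"}},"required":["delta_pos","twist"]}

```bash
mkdir -p pics
cat > h.py <<'E'
from bench import *
import numpy as np, cv2
def cloud(im):
    h,w=im["depth"].shape
    K=np.array([[im["fx"],0,im["cx"]],[0,im["fy"],im["cy"]],[0,0,1.]])
    u,v=np.meshgrid(np.arange(w),np.arange(h))
    p=cv2.undistortPoints(np.stack([u,v],-1).reshape(-1,1,2).astype(np.float64),K,np.array(im["dist_coeffs"],float)).reshape(h,w,2)
    d=im["depth"][...,None]
    P=np.concatenate([p*d,d],-1)
    T=np.array(im["T"])
    P=P@T[:3,:3].T+T[:3,3]
    P[im["depth"]<=0]=np.nan
    return P
E
cat > a.py <<'E'
from h import *
s=get_state(); print({k:np.round(v,3) for k,v in s.items()})
for n in ["top","scene"]:
    im=get_image(n); cv2.imwrite(f"pics/{n}0.png",im["pixels"]); P=cloud(im)
    for l in ["vstop","bar","offcut","tray","pliers","square","screwdriver","pin"]:
        for r in trace(l,im)[:4]:
            m=np.array(r["pixels"],bool); q=P[m]; q=q[~np.isnan(q).any(1)]
            if len(q)<5: print(n,l,r["score"],r["point"],len(q)); continue
            print(n,l,round(r["score"],2),np.round(r["point"]),m.sum(),"med",np.round(np.median(q,0),3),"lo",np.round(np.percentile(q,2,axis=0),3),"hi",np.round(np.percentile(q,98,axis=0),3), "bgr",np.round(im["pixels"][m].mean(0)))
E
python3 a.py
```

```text
{'t': np.float64(0.0), 'q': array([ 1.082,  0.088,  1.372,  0.   ,  1.684, -0.103]), 'joint_vel': array([-0.   ,  0.   ,  0.   ,  0.   ,  0.   ,  0.001]), 'tau': array([ 0.0000e+00, -3.4018e+01, -3.0243e+01,  7.2000e-02,  3.3000e-02,
       -0.0000e+00]), 'ee_pos': array([0.207, 0.509, 0.212]), 'ee_rot': array([[-0.926,  0.376, -0.001],
       [ 0.376,  0.926, -0.002],
       [ 0.   , -0.002, -1.   ]]), 'ft_force': array([-0.389,  0.499,  0.694]), 'wrist_torque': array([ 0.011, -0.027,  0.017]), 'finger_force': np.float64(0.0), 'width': np.float64(0.094)}
top vstop 0.79 [308. 131.] 3349 med [0.713 0.124 0.035] lo [0.625 0.041 0.007] hi [0.786 0.198 0.055] bgr [94. 90. 88.]
top bar 0.75 [218. 249.] 554 med [0.434 0.331 0.09 ] lo [0.413 0.312 0.011] hi [0.459 0.358 0.095] bgr [147. 145. 138.]
top offcut 0.82 [302. 188.] 325 med [0.578 0.147 0.013] lo [0.54  0.127 0.003] hi [0.617 0.166 0.017] bgr [150. 151. 147.]
top offcut 0.62 [253. 199.] 314 med [0.547 0.263 0.013] lo [0.536 0.225 0.002] hi [0.561 0.304 0.017] bgr [ 36.  92. 172.]
top tray 0.66 [404. 236.] 2688 med [ 0.453 -0.097  0
[... 1011 characters left out ...]
] lo [0.531 0.222 0.004] hi [0.558 0.303 0.014] bgr [ 47. 117. 200.]
scene tray 0.82 [347. 279.] 1855 med [ 0.444 -0.05   0.032] lo [ 0.384 -0.149  0.005] hi [ 0.515 -0.04   0.049] bgr [74. 71. 69.]
scene pliers 0.69 [244. 255.] 908 med [0.362 0.14  0.012] lo [0.341 0.051 0.004] hi [0.387 0.231 0.015] bgr [ 86.  91. 157.]
scene pliers 0.34 [302. 187.] 355 med [0.627 0.318 0.017] lo [0.587 0.312 0.002] hi [0.715 0.336 0.029] bgr [ 67. 151. 174.]
scene screwdriver 0.75 [301. 192.] 336 med [0.625 0.317 0.018] lo [0.587 0.312 0.003] hi [0.692 0.334 0.029] bgr [ 62. 150. 176.]
scene pin 0.58 [329. 222.] 372 med [0.574 0.142 0.011] lo [0.534 0.123 0.002] hi [0.615 0.167 0.014] bgr [171. 171. 169.]
```

View pics/top0.png

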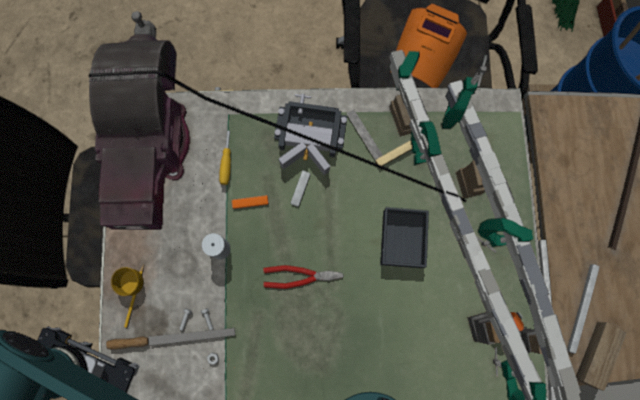

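```bash
python3 -c "
import cv2
a=cv2.imread('pics/top0.png')[80:290,170:350];cv2.imwrite('pics/crop0.png',cv2.resize(a,None,fx=2.8,fy=2.8,interpolation=cv2.INTER_CUBIC))"
```

```text
(no output)
```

View pics/crop0.png

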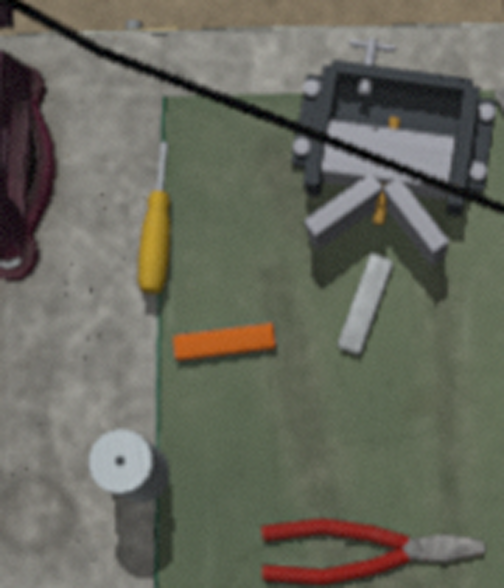

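View pics/scene0.png

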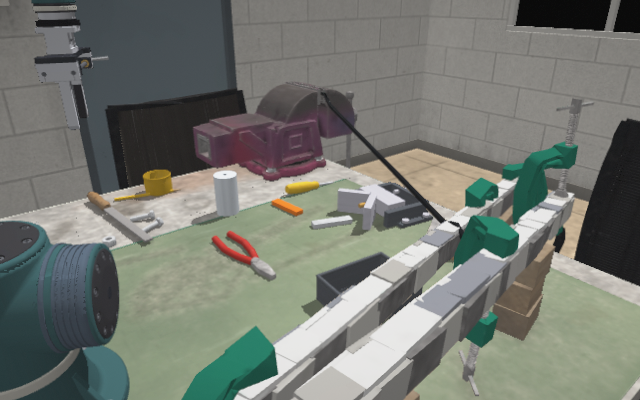

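The top view shows the silver offcut at (302,188), pointing into the V at (305,150). The look-alike is the orange piece at (250,202). The bar stands at (213,244), the tray is at (404,238), and a black cable passes over the V-stop. I choose the silver piece, because the description rules out orange, and the crop confirms it. Next I'll get the heights of the obstacles and the precise poses.

```bash
cat > b.py <<'E'
from h import *
for n in ["top","scene"]:
    im=get_image(n); P=cloud(im)
    g=im["pixels"].astype(int)
    if n=="top":
        for (c,r) in [(200,92),(230,107),(260,120),(290,133),(320,145),(350,156),(380,165),(410,176),(440,187)]:
            sub=P[r-6:r+7,c-1:c+2].reshape(-1,3); k=np.nanargmax(sub[:,2]); print("cable",c,np.round(sub[k],3))
        for (c,r) in [(400,70),(430,140),(460,230),(490,300),(530,370),(465,110),(490,180),(515,240),(545,330)]:
            print("beam",c,r,np.round(P[r,c],3))
    def rect(l,zl,zh,k=0):
        rs=[r for r in trace(l,im)]
        if not rs: return
        r=rs[k]
        m=cv2.erode(np.uint8(r["pixels"]),np.ones((2,2)))>0
        q=P[m];q=q[(q[:,2]>zl)&(q[:,2]<zh)]
        R=cv2.minAreaRect((q[:,:2]*1000).astype(np.float32)); print(n,l,len(q),np.round(R[0],1),np.round(R[1],1),round(R[2],1),"zmed",np.round(np.median(q[:,2]),4),"mean",np.round(q.mean(0),4))
        return q
    rect("offcut",.007,.02); rect("tray",.035,.06); rect("bar",.08,.1)
    q=rect("vstop",.0,.1)
    m=(P[...,0]>.58)&(P[...,0]<.8)&(P[...,1]>.03)&(P[...,1]<.23)&(P[...,2]>.046)&(P[...,2]<.06)
    q=P[m]; np.save(n+"_jaw.npy",q); np.save(n+"_cl.npy",P)
    # line fit to front cheeks
    print(len(q)); 
    A=np.zeros((260,220),np.uint8)
E
python3 b.py
```

```text
cable 200 [0.735 0.349 0.204]
cable 230 [0.707 0.284 0.197]
cable 260 [0.69  0.227 0.188]
cable 290 [0.662 0.165 0.18 ]
cable 320 [0.634 0.101 0.175]
cable 350 [0.61  0.038 0.166]
cable 380 [ 0.585 -0.025  0.158]
cable 410 [ 0.562 -0.09   0.153]
cable 440 [ 0.549 -0.156  0.147]
beam 400 70 [ 0.815 -0.084  0.145]
beam 430 140 [ 0.641 -0.134  0.166]
beam 460 230 [ 0.448 -0.185  0.161]
beam 490 300 [ 0.303 -0.233  0.176]
beam 530 370 [ 0.165 -0.295  0.205]
beam 465 110 [ 0.697 -0.206  0.198]
beam 490 180 [ 0.551 -0.255  0.171]
beam 515 240 [ 0.42  -0.287  0.195]
beam 545 330 [ 0.241 -0.324  0.221]
top offcut 239 [546.  266.2] [17.1 79.4] 6.4 zmed 0.013 mean [0.5454 0.2664 0.0131]
top tray 494 [450.2 -92.3] [101.7 130.6] 84.3 zmed 0.0478 mean [ 0.4431 -0.0929  0.0468]
top bar 375 [435.9 334.9] [45.5 45.9] 48.0 zmed 0.0908 mean [0.4353 0.3346 0.0907]
top vstop 3132 [711.8 120.5] [168.8 191.8] 81.7 zmed 0.0351 mean [0.7125 0.1202 0.0312]
857
scene offcut 213 [572.2 141.9] [19.6 81.7] 69.0 zmed 0.0124 mean [0.5714 0.1407 0.0117]
scene tray 677 [445.7 -58.4] [139.2  55.7] 11.7 zmed 0.0428 mean [ 0.4382 -0.0557  0.0428]
scene bar 222 [433.5 330.4] [43.2 42.9] 37.8 zmed 0.0901 mean [0.4303 0.3257 0.0882]
scene vstop 2688 [693.8 110.4] [150.5 160. ] 80.4 zmed 0.0324 mean [0.6837 0.1026 0.0312]
671
```

```bash
cat > c.py <<'E'
from h import *
W=np.full((500,700,3),255,np.uint8)
# metric map: 3px/mm ; cols = y (left=+y), rows = -x
for n,off in [("top",0)]:
    P=np.load(n+"_cl.npy").reshape(-1,3)
    q=P[(P[:,0]>.55)&(P[:,0]<.8)&(P[:,1]>.0)&(P[:,1]<.23)&(P[:,2]>.007)]
    for p in q:
        c=int((.23-p[1])*2000)+100; r=int((.8-p[0])*2000)
        z=p[2]; col=(200,200,200) if z<.025 else (0,160,0) if z<.042 else (255,0,0) if z<.06 else (0,0,255)
        cv2.circle(W,(c,r),2,col,-1)
P=np.load("scene_cl.npy").reshape(-1,3)
q=P[(P[:,0]>.55)&(P[:,0]<.8)&(P[:,1]>.0)&(P[:,1]<.23)&(P[:,2]>.007)&(P[:,2]<.06)]
for p in q:
    if p[2]>.042: W[int((.8-p[0])*2000),int((.23-p[1])*2000)+100]=(0,0,0)
    elif p[2]>.012: W[int((.8-p[0])*2000),int((.23-p[1])*2000)+100]=(255,0,255)
for k in range(0,26,5):
    cv2.line(W,(90,k*20),(100,k*20),0,1); cv2.putText(W,f"x{.8-k*.01:.2f}",(20,k*20+12),0,.5,0)
for k in range(0,24,5): cv2.putText(W,f"y{.23-k*.01:.2f}",(100+k*20,495),0,.5,0)
cv2.imwrite("pics/map.png",W)
E
python3 c.py
```

```text
(no output)
```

View pics/map.png

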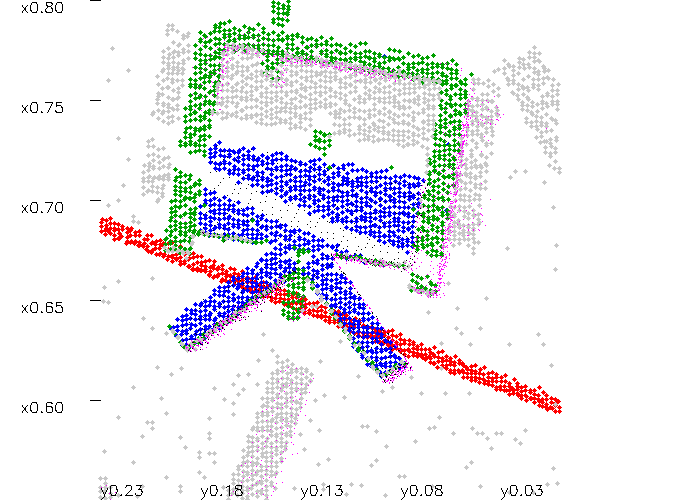

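```bash
cat > d.py <<'E'
from h import *
from scipy.optimize import least_squares
def fit(q):
    p=np.array([.662,.14,-.145])
    for it in range(15):
        def loc(p): 
            c,s=np.cos(p[2]),np.sin(p[2]); return (q[:,:2]-p[:2])@np.array([[c,-s],[s,c]])
        l=loc(p); sel=(l[:,0]<-10e-3)&(l[:,0]>-52e-3-.012); 
        d=lambda l:(l[:,0]+np.abs(l[:,1]))/2**.5
        sel&=np.abs(d(l)-.008)<.013
        r=least_squares(lambda p:d(loc(p))[sel]-.008,p,loss='soft_l1',f_scale=.004); p=r.x
    l=loc(p)[sel]; s=(np.abs(l[:,1])-l[:,0])/2**.5
    L=l[:,1]>0
    print(len(l),"apex",np.round(p,4),"d 3/97:",np.round(np.percentile(d(l),[3,97]),4),"s max L,R",np.round(np.percentile(s[L],98),4),np.round(np.percentile(s[~L],98),4)); return p
for n in ["top","scene"]:
    q=np.load(n+"_jaw.npy"); p=fit(q)
# base frame, yaw & centre : z .03-.04 points from top
P=np.load("top_cl.npy").reshape(-1,3)
q=P[(P[:,2]>.028)&(P[:,2]<.042)&(P[:,0]>.64)&(P[:,0]<.793)&(P[:,1]>.05)&(P[:,1]<.21)]
for a in np.radians([-7,-7.5,-8,-8.5,-9,-9.5]):
    u=np.array([np.cos(a),np.sin(a)]); v=np.array([-u[1],u[0]])
    xx=q[:,:2]@u; yy=q[:,:2]@v
    print(round(np.degrees(a),1),"x",np.round(np.percentile(xx,[1,99]),4),"y",np.round(np.percentile(yy,[.5,1,99,99.5]),4), "apex", np.round([p[:2]@u,p[:2]@v],4))
u=np.array([.662-.61,.165-.038]);print("cable angle",np.degrees(np.arctan2(u[1],u[0])))
for n in ["top","scene"]:
    P=np.load(n+"_cl.npy").reshape(-1,3)
    q=P[(P[:,2]>.008)&(P[:,2]<.018)&(P[:,0]>.52)&(P[:,0]<.625)&(P[:,1]>.11)&(P[:,1]<.185)]
    print(n,cv2.minAreaRect((q[:,:2]*1000).astype(np.float32)),len(q))
E
python3 d.py
```

```text
279 apex [ 0.664   0.1313 -0.1445] d 3/97: [0.0011 0.0166] s max L,R 0.0675 0.0678
214 apex [ 0.6609  0.1244 -0.1727] d 3/97: [0.0006 0.0177] s max L,R 0.0698 0.0651
-7.0 x [0.621  0.7619] y [0.1393 0.1399 0.2773 0.278 ] apex [0.6409 0.204 ]
-7.5 x [0.619  0.7597] y [0.1455 0.146  0.2832 0.2838] apex [0.639  0.2096]
-8.0 x [0.6171 0.7574] y [0.1516 0.152  0.2891 0.2895] apex [0.6372 0.2151]
-8.5 x [0.6149 0.7553] y [0.1577 0.158  0.2951 0.2954] apex [0.6353 0.2207]
-9.0 x [0.6129 0.7531] y [0.1637 0.164  0.3011 0.3014] apex [0.6333 0.2262]
-9.5 x [0.6109 0.7512] y [0.1696 0.1698 0.3072 0.3073] apex [0.6313 0.2317]
cable angle 67.73341172668762
top ((572.340576171875, 151.11550903320312), (97.30730438232422, 69.38970947265625), 3.983585834503174) 309
scene ((577.148193359375, 159.92202758789062), (65.76612091064453, 85.63925170898438), 80.07493591308594) 256
```

```bash
cat > e.py <<'E'
from h import *
P=np.load("top_cl.npy").reshape(-1,3); P=P[~np.isnan(P).any(1)]
for x in np.arange(.32,.64,.04):
    q=P[(abs(P[:,0]-x)<.02)&(P[:,2]>.06)&(P[:,1]<-.03)&(P[:,1]>-.3)]
    near=q[q[:,1]>np.sort(q[:,1])[-40]] if len(q)>40 else q
    print("x",round(x,2),"beam max y",np.round(np.percentile(q[:,1],[90,95,99]),3),"z of nearest",np.round(np.median(near[:,2]),3), "zmax",np.round(np.percentile(q[:,2],99),3))
u=np.array([np.cos(np.radians(-8.3)),np.sin(np.radians(-8.3))])
for n in ["top","scene"]:
    im=get_image(n);C=cloud(im)
    for r in trace("offcut",im)[:3]:
        m=r["pixels"]; b=im["pixels"][m].mean(0)
        if b[2]>b[0]+40: continue
        q=C[m]; q=q[(q[:,2]>.008)&(q[:,2]<.02)][:,:2].astype(np.float64)
        R=cv2.minAreaRect((q*1000).astype(np.float32)); e=np.linalg.eigh(np.cov(q.T))[1][:,1]
        print(n,R,"mean",q.mean(0),"dir",np.degrees(np.arctan(e[1]/e[0])))
E
python3 e.py
```

```text
x 0.32 beam max y [-0.22  -0.218 -0.217] z of nearest 0.16 zmax 0.182
x 0.36 beam max y [-0.209 -0.206 -0.203] z of nearest 0.162 zmax 0.206
x 0.4 beam max y [-0.197 -0.195 -0.193] z of nearest 0.145 zmax 0.22
x 0.44 beam max y [-0.189 -0.185 -0.181] z of nearest 0.138 zmax 0.225
x 0.48 beam max y [-0.177 -0.174 -0.17 ] z of nearest 0.141 zmax 0.212
x 0.52 beam max y [-0.163 -0.16  -0.146] z of nearest 0.142 zmax 0.187
x 0.56 beam max y [-0.103 -0.072 -0.047] z of nearest 0.153 zmax 0.18
x 0.6 beam max y [-0.14  -0.136 -0.036] z of nearest 0.154 zmax 0.175
top ((577.498046875, 147.13784790039062), (20.528789520263672, 84.15692901611328), 69.50143432617188) mean [0.57764335 0.14663401] dir -20.17454412511421
scene ((575.6904907226562, 145.12503051757812), (25.89670753479004, 87.10273742675781), 68.53666687011719) mean [0.57244675 0.14309848] dir -20.563859168207618
```

Silver offcut: centre about (0.577, 0.146), direction −20°, so the current tool yaw already suits it. The cable hangs at z≈0.17 just behind the seat, so I'll keep the gripper body in front of it and parallel to it (also close to the current yaw). First reach goes to the offcut.

apply_moves --pt "-0.0325 -0.0138 0.006" --pt "-0.065 -0.0276 0.012" --pt "-0.0975 -0.0414 0.018" --pt "-0.13 -0.0552 0.024" --pt "-0.1625 -0.069 0.03" --pt "-0.195 -0.0828 0.036" --pt "-0.2275 -0.0966 0.042" --pt "-0.26 -0.1104 0.048" --pt "-0.2925 -0.1242 0.054" --pt "-0.325 -0.138 0.06" --twist '[0, 0, 0, 0, 0, 0, 0, 0, 0, 0]' --fingers 0.05

```text
t: 2.43
ee_pos: [0.4572, 0.258, 0.1534]
ee_rot: [[-0.926, 0.376, 0.001], [0.376, 0.926, 0.0], [-0.0, 0.001, -1.0]]
ft_force: [-0.3, 0.1, -0.1]
width: 0.05
finger_force: 0.0
```

apply_moves --pt "-0.033 -0.014 0.008" --pt "-0.066 -0.028 0.016" --pt "-0.099 -0.042 0.024" --pt "-0.13 -0.055 0.03" --pt "-0.1415 -0.06 0.045" --pt "-0.1415 -0.06 0.06" --pt "-0.1415 -0.06 0.08" --pt "-0.1415 -0.06 0.1" --pt "-0.1415 -0.06 0.11" --pt "-0.1415 -0.06 0.11" --twist '[0, 0, 0, 0, 0, 0, 0, 0, 0, 0]'

```text
t: 3.27
ee_pos: [0.5625, 0.1502, 0.0403]
ee_rot: [[-0.926, 0.376, -0.006], [0.376, 0.926, -0.001], [0.005, -0.003, -1.0]]
ft_force: [0.1, -0.0, 0.4]
width: 0.0498
finger_force: 0.0
```

apply_moves --pt "0 0 0.012" --pt "0 0 0.022" --pt "0 0 0.03" --pt "0 0 0.03" --pt "0 0 0.03" --twist '[0, 0, 0, 0, 0]'

```text
t: 3.68
ee_pos: [0.5643, 0.1506, 0.013]
ee_rot: [[-0.927, 0.376, -0.001], [0.376, 0.927, -0.0], [0.001, -0.0, -1.0]]
ft_force: [-0.7, -0.1, 1.0]
width: 0.0502
finger_force: 0.0
```

apply_moves --pt "0 0 0" --pt "0 0 0" --pt "0 0 0" --pt "0 0 0" --pt "0 0 0" --pt "0 0 0" --twist '[0, 0, 0, 0, 0, 0]' --fingers 0.0

```text
t: 4.18
ee_pos: [0.565, 0.1507, 0.0139]
ee_rot: [[-0.926, 0.376, 0.001], [0.376, 0.926, 0.0], [-0.001, 0.001, -1.0]]
ft_force: [0.1, 0.8, 1.0]
width: 0.0198
finger_force: 29.9
```

apply_moves --pt "0.005 0 -0.02" --pt "0.01 0 -0.045" --pt "0.015 0 -0.075" --pt "0.02 0 -0.095" --pt "0.022 -0.02 -0.1" --pt "0.024 -0.05 -0.1" --pt "0.027 -0.085 -0.1" --pt "0.03 -0.12 -0.1" --pt "0.032 -0.155 -0.1" --pt "0.033 -0.19 -0.1" --twist '[0, 0, 0, 0, 0, 0, 0, 0, 0, 0]'

```text
t: 5.02
ee_pos: [0.4612, -0.014, 0.1132]
ee_rot: [[-0.927, 0.375, -0.0], [0.375, 0.927, 0.0], [0.0, -0.0, -1.0]]
ft_force: [0.1, -0.1, -0.8]
width: 0.0198
finger_force: 29.9
```

apply_moves --pt "0 -0.03 0" --pt "0.001 -0.055 0" --pt "0.002 -0.07 0" --pt "0.002 -0.07 0.01" --pt "0.002 -0.07 0.01" --twist '[0, 0, 0, 0, 0]'

```text
t: 5.43
ee_pos: [0.4331, -0.0771, 0.1016]
ee_rot: [[-0.926, 0.378, -0.003], [0.378, 0.926, 0.002], [0.003, 0.0, -1.0]]
ft_force: [0.3, -1.0, -1.6]
width: 0.0195
finger_force: 29.9
```

```bash
cat > f.py <<'E'
from h import *
s=get_state(); print(np.round(s["ee_pos"],4),s["width"],s["finger_force"],s["t"])
im=get_image("top"); a=im["pixels"][170:300,330:500]; cv2.imwrite("pics/tray1.png",cv2.resize(a,None,fx=3,fy=3)); P=cloud(im)
for r in trace("offcut",im)[:3]:
    q=P[r["pixels"]]; print(r["score"],r["point"],np.round(np.nanmedian(q,0),3),np.round(np.nanpercentile(q,[2,98],axis=0),3).tolist())
E
python3 f.py
```

```text
[ 0.4331 -0.0771  0.1016] 0.019510067904481315 29.882334172725677 5.4333
0.68 [248.0, 200.5] [0.547 0.27  0.013] [[0.535, 0.226, 0.004], [0.559, 0.307, 0.017]]
```

View pics/tray1.png

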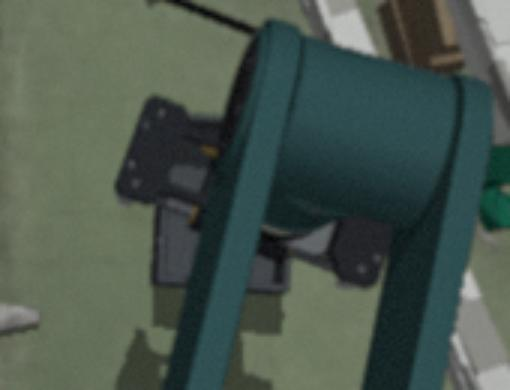

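The arm hides the tray here. The right-hand plate of the gripper, at about (450,253), is close to the beam, so I'll measure that gap before lowering.

Run:
```python
from h import *
im=get_image("top");P=cloud(im)
for r in (235,243,250,258,265):
    print(r,[(c,*np.round(P[r,c],3)) for c in range(436,476,4)])
```

```text
235 [(436, np.float64(0.401), np.float64(-0.057), np.float64(0.455)), (440, np.float64(0.401), np.float64(-0.062), np.float64(0.458)), (444, np.float64(0.4), np.float64(-0.067), np.float64(0.461)), (448, np.float64(0.4), np.float64(-0.072), np.float64(0.463)), (452, np.float64(0.399), np.float64(-0.077), np.float64(0.466)), (456, np.float64(0.399), np.float64(-0.082), np.float64(0.47)), (460, np.float64(0.399), np.float64(-0.087), np.float64(0.471)), (464, np.float64(0.398), np.float64(-0.093), np.float64(0.472)), (468, np.float64(0.398), np.float64(-0.099), np.float64(0.472)), (472, np.float64(0.398), np.float64(-0.104), np.float64(0.474))]
243 [(436, np.float64(0.401), np.float64(-0.081), np.float64(0.357)), (440, np.float64(0.404), np.float64(-0.096), np.float64(0.328)), (444, np.float64(0.414), np.float64(-0.129), np.float64(0.235)), (448, np.float64(0.413), np.float64(-0.136), np.float64(0.236)), (452, np.float64(0.413), np.float64(-0.143), np.float64(0.239)), (456, np.float64(0.39), np.float64(-0.089), np.float64(0.443)), (460, np.float64(0.389), np.float64(-0.092), np.float64(
[... 1453 characters left out ...]
.364), np.float64(-0.097), np.float64(0.487))]
265 [(436, np.float64(0.387), np.float64(-0.17), np.float64(0.005)), (440, np.float64(0.387), np.float64(-0.181), np.float64(0.002)), (444, np.float64(0.374), np.float64(-0.135), np.float64(0.204)), (448, np.float64(0.373), np.float64(-0.138), np.float64(0.222)), (452, np.float64(0.371), np.float64(-0.141), np.float64(0.238)), (456, np.float64(0.386), np.float64(-0.219), np.float64(0.001)), (460, np.float64(0.359), np.float64(-0.096), np.float64(0.433)), (464, np.float64(0.357), np.float64(-0.095), np.float64(0.454)), (468, np.float64(0.356), np.float64(-0.095), np.float64(0.472)), (472, np.float64(0.354), np.float64(-0.094), np.float64(0.494))]
```

apply_moves --pt "0 0 0.015" --pt "0 0 0.03" --pt "0 0 0.045" --pt "0 0 0.052" --pt "0 0 0.054" --pt "0 0 0.054" --twist '[0, 0, 0, 0, 0, 0]'

```text
t: 6.08
ee_pos: [0.4344, -0.0765, 0.0491]
ee_rot: [[-0.927, 0.375, -0.001], [0.375, 0.927, 0.0], [0.001, 0.0, -1.0]]
ft_force: [0.4, 0.4, -0.9]
width: 0.0198
finger_force: 29.9
```

apply_moves --pt "0 0 0" --pt "0 0 0" --pt "0 0 0" --twist '[0, 0, 0]' --fingers 0.03

```text
t: 6.33
ee_pos: [0.4355, -0.0773, 0.0508]
ee_rot: [[-0.927, 0.376, 0.003], [0.376, 0.927, -0.001], [-0.003, 0.0, -1.0]]
ft_force: [0.3, 0.0, -0.4]
width: 0.0293
finger_force: 0.0
```

apply_moves --pt "0 0 -0.015" --pt "0 0 -0.035" --pt "0 0 -0.06" --pt "0 0 -0.085" --pt "0 0.02 -0.11" --pt "0 0.05 -0.12" --pt "0 0.085 -0.12" --pt "0 0.12 -0.12" --pt "0 0.155 -0.12" --pt "0 0.19 -0.12" --twist '[0, 0, 0, 0, 0, 0, 0, 0, 0, 0]'

```text
t: 7.17
ee_pos: [0.5068, 0.1005, 0.1707]
ee_rot: [[-0.926, 0.377, 0.003], [0.377, 0.926, 0.0], [-0.002, 0.001, -1.0]]
ft_force: [0.1, -0.0, 0.4]
width: 0.0304
finger_force: 0.0
```

```bash
python3 f.py
python3 - <<'E'
from h import *
for n in ["top","scene"]:
    im=get_image(n);P=cloud(im)
    for r in trace("bar",im)[:2]:
        q=P[r["pixels"]]; q=q[(q[:,2]>.085)&(q[:,2]<.1)]; (c,rad)=cv2.minEnclosingCircle((q[:,:2]*1000).astype(np.float32)); print(n,r["score"],len(q),np.round(c,1),rad,q.mean(0))
E
```

```text
[0.5068 0.1005 0.1707] 0.03035511316574393 0.0 7.1667
0.74 [252.1, 201.3] [0.547 0.266 0.013] [[0.535, 0.227, 0.006], [0.559, 0.306, 0.018]]
0.51 [398.6, 242.3] [ 0.445 -0.081  0.017] [[0.408, -0.101, 0.004], [0.487, -0.061, 0.021]]
top 0.91 420 [437.3 336.1] 25.324697494506836 [0.43686435 0.33620124 0.09109071]
scene 0.55 183 [435.3 332.2] 25.707372665405273 [0.4324407  0.32883211 0.08993525]
```

View pics/tray1.png

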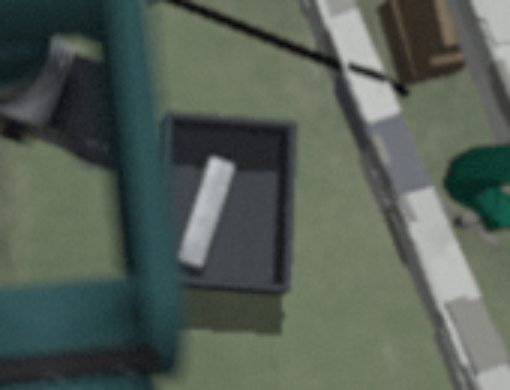

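The offcut lies flat in the tray at (398,242). Now the bar.

apply_moves --pt "0.022 0.027 0" --pt "0.044 0.054 0" --pt "0.066 0.081 0" --pt "0.088 0.108 0" --pt "0.11 0.136 0" --pt "0.132 0.163 0" --pt "0.153 0.19 0" --pt "0.153 0.19 0.005" --pt "0.153 0.19 0.02" --pt "0.153 0.19 0.02" --twist '[0, 0, 0, 0, 0, 0, 0, 0, 0, 0]' --fingers 0.094

```text
t: 8.3
ee_pos: [0.4347, 0.3307, 0.147]
ee_rot: [[-0.926, 0.377, -0.004], [0.377, 0.926, -0.003], [0.002, -0.004, -1.0]]
ft_force: [-0.7, 0.2, -0.7]
width: 0.0922
finger_force: 0.0
```

apply_moves --pt "0 0 0.02" --pt "0 0 0.045" --pt "0 0 0.07" --pt "0 0 0.095" --pt "0 0 0.11" --pt "0 0 0.117" --pt "0 0 0.117" --pt "0 0 0.117" --twist '[0, 0, 0, 0, 0, 0, 0, 0]'

```text
t: 8.97
ee_pos: [0.4365, 0.3318, 0.0333]
ee_rot: [[-0.926, 0.378, 0.001], [0.378, 0.926, 0.0], [-0.001, 0.001, -1.0]]
ft_force: [0.2, 0.2, 0.6]
width: 0.094
finger_force: 0.0
```

apply_moves --pt "0 0 0" --pt "0 0 0" --pt "0 0 0" --pt "0 0 0" --pt "0 0 0" --pt "0 0 0" --twist '[0, 0, 0, 0, 0, 0]' --fingers 0.04

```text
t: 9.47
ee_pos: [0.4359, 0.3331, 0.0329]
ee_rot: [[-0.927, 0.376, 0.001], [0.376, 0.927, 0.001], [-0.0, 0.002, -1.0]]
ft_force: [1.1, 2.2, 0.1]
width: 0.0573
finger_force: 1.0
```

apply_moves --pt "0 0 0" --pt "0 0 0" --pt "0 0 0" --pt "0 0 0" --twist '[0, 0, 0, 0]'

```text
t: 9.8
ee_pos: [0.436, 0.3332, 0.0329]
ee_rot: [[-0.927, 0.376, 0.001], [0.376, 0.927, 0.001], [-0.0, 0.002, -1.0]]
ft_force: [0.7, 2.6, 1.1]
width: 0.0501
finger_force: 30.0
```

Run:
```python
from h import *
s=get_state();print(np.round(s["ee_pos"],4),s["width"],s["finger_force"])
im=get_image("scene");P=cloud(im)
for r in trace("bar",im)[:2]:
    q=P[r["pixels"]]; q=q[(q[:,2]>.085)&(q[:,2]<.1)]; print(len(q), cv2.minEnclosingCircle((q[:,:2]*1000).astype(np.float32)) if len(q) else "")
# target: seat estimates
u=np.array([np.cos(np.radians(-8.3)),np.sin(np.radians(-8.3))])
for ap in ([.664,.1313],[.661,.1244]): print("seat",np.array(ap)-.0354*u,"release",np.array(ap)-.08*u)
```

```text
[0.436  0.3332 0.0329] 0.050145199614209345 29.999158680438995
87 ((432.3699035644531, 329.17120361328125), 24.979625701904297)
seat [0.62897079 0.13641021] release [0.58483794 0.1428485 ]
seat [0.62597079 0.12951021] release [0.58183794 0.1359485 ]
```

apply_moves --pt "0 0 -0.015" --pt "0 0 -0.035" --pt "-0.005 -0.003 -0.05" --pt "-0.03 -0.017 -0.05" --pt "-0.06 -0.034 -0.05" --pt "-0.09 -0.052 -0.05" --pt "-0.12 -0.069 -0.05" --pt "-0.15 -0.086 -0.05" --pt "-0.18 -0.103 -0.05" --pt "-0.2 -0.115 -0.05" --twist '[0, 0, 0, 0, 0, 0, 0, 0, 0, 0]'

```text
t: 10.73
ee_pos: [0.5775, 0.147, 0.0803]
ee_rot: [[-0.926, 0.378, -0.004], [0.378, 0.926, -0.003], [0.003, -0.005, -1.0]]
ft_force: [0.0, 0.6, -3.3]
width: 0.0496
finger_force: 30.0
```

apply_moves --pt "-0.0094 -0.005 0" --pt "-0.0094 -0.005 0" --pt "-0.0094 -0.005 0.015" --pt "-0.0094 -0.005 0.03" --pt "-0.0094 -0.005 0.04" --pt "-0.0094 -0.005 0.044" --pt "-0.0094 -0.005 0.047" --pt "-0.0094 -0.005 0.049" --pt "-0.0094 -0.005 0.049" --twist '[0, 0, 0, 0, 0, 0, 0, 0, 0]'

```text
t: 11.48
ee_pos: [0.5844, 0.143, 0.0336]
ee_rot: [[-0.927, 0.376, 0.0], [0.376, 0.927, 0.0], [-0.0, 0.0, -1.0]]
ft_force: [0.3, 0.3, -3.6]
width: 0.0496
finger_force: 30.0
```

apply_moves --pt "0 0 0.0007" --pt "0 0 0.001" --pt "0 0 0.001" --twist '[0, 0, 0]'

```text
t: 11.73
ee_pos: [0.5849, 0.1426, 0.0331]
ee_rot: [[-0.926, 0.376, 0.001], [0.376, 0.926, 0.0], [-0.001, 0.001, -1.0]]
ft_force: [0.1, 0.0, -3.7]
width: 0.0501
finger_force: 30.0
```

```bash
cat > g.py <<'E'
from h import *
s=get_state();print(np.round(s["ee_pos"],4),round(s["width"],4),s["finger_force"],np.round(s["ft_force"],1),s["t"])
for n in ["top","scene"]:
    im=get_image(n);P=cloud(im)
    for r in trace("bar",im)[:2]:
        q=P[r["pixels"]]; q=q[(q[:,2]>.085)&(q[:,2]<.1)]
        if len(q): print(n,round(r["score"],2),len(q), cv2.minEnclosingCircle((q[:,:2]*1000).astype(np.float32)),np.round(q.mean(0),4))
    b=im["pixels"]; cv2.imwrite(f"pics/{n}_g.png",cv2.resize(b[90:290,190:400] if n=="top" else b[140:280,260:460],None,fx=3,fy=3))
    q=P[(P[...,0]>.59)&(P[...,0]<.8)&(P[...,1]>.03)&(P[...,1]<.23)&(P[...,2]>.046)&(P[...,2]<.06)]; np.save(n+"_jaw.npy",q)
E
python3 g.py
```

```text
[0.5849 0.1426 0.0331] 0.0501 29.99794900417328 [ 0.1  0.  -3.7] 11.7333
top 0.65 40 ((566.9968872070312, 149.38690185546875), 14.116113662719727) [0.5656 0.1507 0.0909]
scene 0.75 97 ((571.9056396484375, 140.64283752441406), 26.04911231994629) [0.5663 0.1415 0.0899]
```

apply_moves --pt "0 0 0.0005" --pt "0 0 0.001" --pt "0 0 0.001" --pt "0 0 0.001" --twist '[0, 0, 0, 0]'

```text
t: 12.27
ee_pos: [0.5848, 0.1426, 0.0329]
ee_rot: [[-0.926, 0.376, 0.001], [0.376, 0.926, 0.0], [-0.001, 0.0, -1.0]]
ft_force: [-2.2, 0.2, 6.0]
width: 0.0497
finger_force: 30.0
```

Standing on the worktop now. Open, then back off.

apply_moves --pt "0 0 0" --pt "0 0 0" --pt "0 0 0" --pt "0 0 0" --pt "0 0 0" --pt "0 0 0" --twist '[0, 0, 0, 0, 0, 0]' --fingers 0.094

```text
t: 12.77
ee_pos: [0.5845, 0.1425, 0.0313]
ee_rot: [[-0.926, 0.376, -0.0], [0.376, 0.926, 0.0], [0.0, 0.0, -1.0]]
ft_force: [0.5, 0.3, -0.8]
width: 0.0861
finger_force: 0.0
```

apply_moves --pt "0.015 0 0" --pt "0.03 0 0" --pt "0.05 0 0" --pt "0.07 0 0" --pt "0.09 0 0" --pt "0.1 0 0" --pt "0.1 0 0" --twist '[0, 0, 0, 0, 0, 0, 0]'

```text
t: 13.35
ee_pos: [0.4902, 0.1809, 0.0313]
ee_rot: [[-0.927, 0.375, -0.001], [0.375, 0.927, 0.0], [0.001, -0.0, -1.0]]
ft_force: [0.7, 0.8, 0.1]
width: 0.0938
finger_force: 0.0
```

```bash
python3 g.py; python3 d.py | head -2
```

```text
[0.4902 0.1809 0.0313] 0.0938 0.0 [0.7 0.8 0.1] 13.35
scene 0.62 236 ((580.5557250976562, 140.0687255859375), 25.840669631958008) [0.5783 0.1367 0.09  ]
281 apex [ 0.6642  0.1307 -0.1544] d 3/97: [0.0011 0.0164] s max L,R 0.0678 0.0688
158 apex [ 0.6602  0.1244 -0.1622] d 3/97: [0.0004 0.0159] s max L,R 0.0462 0.0657
```

View pics/top_g.png

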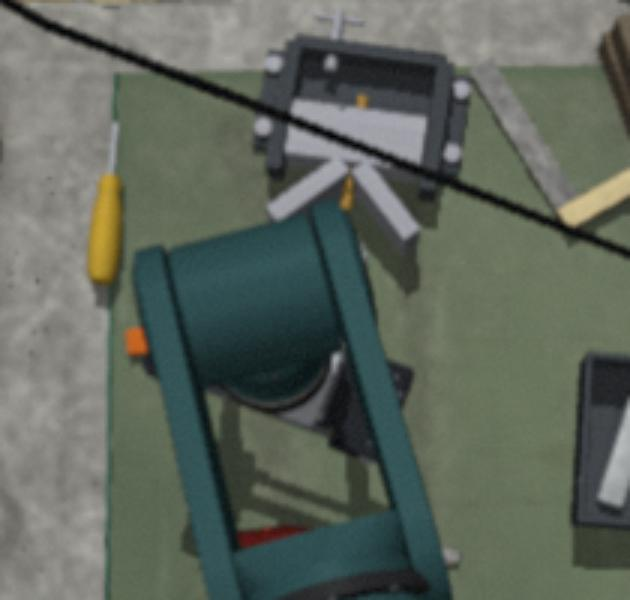

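The wrist hides the bar in this view. The V, with its mouth around (345,215) in the crop, is clear, and the scene view puts the bar within about 1 mm of the V's centre line. Next I'll close the fingers, turn 7° towards the V axis, and line up behind the bar.

apply_moves --pt "0 0 0.003" --pt "0 0 0.006" --pt "0 0 0.009" --pt "0 0 0.011" --pt "0 0 0.011" --pt "0 0 0.011" --twist '[-0.04, -0.08, -0.12, -0.12, -0.12, -0.12]' --fingers 0.0

```text
t: 14.05
ee_pos: [0.4923, 0.1799, 0.0204]
ee_rot: [[-0.965, 0.264, -0.0], [0.264, 0.965, -0.0], [0.0, -0.0, -1.0]]
ft_force: [-0.0, -0.7, 0.5]
width: 0.0572
finger_force: 0.0
```

apply_moves --pt "0 0 0" --pt "0 0 0" --pt "0 0 0" --pt "0 0 0" --pt "0 0 0" --twist '[0, 0, 0, 0, 0]'

```text
t: 14.47
ee_pos: [0.4919, 0.1803, 0.0206]
ee_rot: [[-0.965, 0.263, 0.0], [0.263, 0.965, 0.0], [-0.0, 0.0, -1.0]]
ft_force: [0.2, 0.6, 0.2]
width: 0.0239
finger_force: 0.0
```

apply_moves --pt "-0.01 -0.012 0" --pt "-0.025 -0.012 0" --pt "-0.04 -0.012 0" --pt "-0.051 -0.012 0" --pt "-0.051 -0.012 0" --pt "-0.051 -0.012 0" --twist '[0, 0, 0, 0, 0, 0]'

```text
t: 14.97
ee_pos: [0.5379, 0.1552, 0.0203]
ee_rot: [[-0.965, 0.263, -0.001], [0.263, 0.965, 0.0], [0.001, 0.0, -1.0]]
ft_force: [-0.3, -0.0, 0.4]
width: 0.0005
finger_force: 0.0
```

```bash
python3 g.py
```

```text
[0.5379 0.1552 0.0203] 0.0005 0.0 [-0.3 -0.   0.4] 14.9667
```

View pics/scene_g.png

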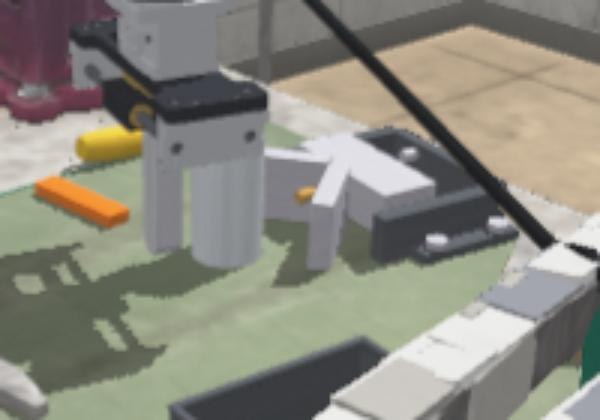

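The scene crop shows the closed fingers at (165,200) behind the standing bar at (228,210), with the V ahead of it and the brass pin at (305,195). Now I push along the V axis.

apply_moves --pt "-0.004 0.0005 0" --pt "-0.008 0.001 0" --pt "-0.011 0.0013 0" --pt "-0.014 0.0016 0" --pt "-0.017 0.002 0" --pt "-0.02 0.0024 0" --pt "-0.023 0.0027 0" --pt "-0.026 0.003 0" --pt "-0.029 0.0034 0" --pt "-0.032 0.0038 0" --twist '[0, 0, 0, 0, 0, 0, 0, 0, 0, 0]'

```text
t: 16.0
ee_pos: [0.5699, 0.1505, 0.0205]
ee_rot: [[-0.965, 0.263, -0.0], [0.263, 0.965, 0.0], [0.0, -0.0, -1.0]]
ft_force: [-4.7, 1.3, 3.2]
width: 0.0003
finger_force: 2.1
```

apply_moves --pt "-0.003 0.0003 0" --pt "-0.006 0.0007 0" --pt "-0.009 0.0011 0" --pt "-0.011 0.0013 0" --pt "-0.013 0.0015 0" --pt "-0.015 0.0018 0" --twist '[0, 0, 0, 0, 0, 0]'

```text
t: 16.5
ee_pos: [0.5849, 0.1482, 0.0205]
ee_rot: [[-0.965, 0.263, -0.0], [0.263, 0.965, 0.0], [0.0, 0.0, -1.0]]
ft_force: [-4.2, 0.6, 3.5]
width: 0.0003
finger_force: 2.2
```

apply_moves --pt "-0.001 0.0001 0" --pt "-0.002 0.0002 0" --pt "-0.003 0.0004 0" --pt "-0.004 0.0005 0" --pt "-0.005 0.0006 0" --pt "-0.006 0.0007 0" --twist '[0, 0, 0, 0, 0, 0]'

```text
t: 17.0
ee_pos: [0.5908, 0.1474, 0.0205]
ee_rot: [[-0.965, 0.263, 0.0], [0.263, 0.965, 0.0], [-0.0, 0.0, -1.0]]
ft_force: [-5.1, 1.0, 3.5]
width: 0.0005
finger_force: 2.2
```

apply_moves --pt "-0.0007 0.0001 0" --pt "-0.0014 0.0002 0" --pt "-0.0021 0.0002 0" --twist '[0, 0, 0]'

```text
t: 17.25
ee_pos: [0.5929, 0.1471, 0.0205]
ee_rot: [[-0.965, 0.263, 0.0], [0.263, 0.965, 0.0], [-0.0, 0.0, -1.0]]
ft_force: [-4.1, 0.9, 3.8]
width: 0.0002
finger_force: 2.2
```

apply_moves --pt "-0.0006 0.0001 0" --pt "-0.0012 0.0001 0" --pt "-0.0018 0.0002 0" --twist '[0, 0, 0]'

```text
t: 17.5
ee_pos: [0.5946, 0.1467, 0.0205]
ee_rot: [[-0.965, 0.263, 0.0], [0.263, 0.965, 0.0], [-0.0, 0.0, -1.0]]
ft_force: [-4.4, -0.3, 3.6]
width: 0.0004
finger_force: 2.3
```

apply_moves --pt "-0.0006 0.0001 0" --pt "-0.0012 0.0001 0" --twist '[0, 0]'

```text
t: 17.67
ee_pos: [0.5958, 0.1465, 0.0205]
ee_rot: [[-0.965, 0.263, 0.0], [0.263, 0.965, 0.0], [-0.0, 0.0, -1.0]]
ft_force: [-4.6, 1.6, 3.6]
width: 0.0007
finger_force: 2.3
```

apply_moves --pt "-0.0006 0.0001 0" --pt "-0.0012 0.0001 0" --twist '[0, 0]'

```text
t: 17.83
ee_pos: [0.597, 0.1463, 0.0205]
ee_rot: [[-0.965, 0.263, 0.0], [0.263, 0.965, 0.0], [0.0, 0.0, -1.0]]
ft_force: [-3.7, 1.3, 4.4]
width: 0.0003
finger_force: 2.3
```

apply_moves --pt "-0.0005 0.0001 0" --pt "-0.001 0.0001 0" --twist '[0, 0]'

```text
t: 18.0
ee_pos: [0.5977, 0.1462, 0.0205]
ee_rot: [[-0.965, 0.263, -0.001], [0.263, 0.965, 0.0], [0.001, 0.0, -1.0]]
ft_force: [-6.7, 2.7, 4.8]
width: 0.0006
finger_force: 3.3
```

apply_moves --pt "-0.0005 0.0001 0" --pt "-0.001 0.0001 0" --twist '[0, 0]'

```text
t: 18.17
ee_pos: [0.598, 0.1467, 0.0206]
ee_rot: [[-0.965, 0.262, -0.002], [0.262, 0.965, 0.001], [0.002, 0.001, -1.0]]
ft_force: [-7.5, 4.2, 6.4]
width: 0.0008
finger_force: 4.3
```

The bar touched one face first; the lateral force points to +y. I'll ease the push towards +y as it goes on.

apply_moves --pt "-0.0005 0.0006 0" --pt "-0.001 0.0012 0" --twist '[0, 0]'

```text
t: 18.33
ee_pos: [0.5989, 0.1479, 0.0206]
ee_rot: [[-0.965, 0.262, -0.003], [0.262, 0.965, 0.002], [0.003, 0.001, -1.0]]
ft_force: [-9.0, 3.6, 6.8]
width: 0.001
finger_force: 4.7
```

apply_moves --pt "-0.0005 0.0006 0" --pt "-0.001 0.0012 0" --twist '[0, 0]'

```text
t: 18.5
ee_pos: [0.5998, 0.1491, 0.0207]
ee_rot: [[-0.965, 0.262, -0.004], [0.262, 0.965, 0.002], [0.004, 0.001, -1.0]]
ft_force: [-11.9, 2.4, 8.8]
width: 0.0001
finger_force: 5.8
```

apply_moves --pt "-0.0005 0.0003 0" --pt "-0.0009 0.0005 0" --twist '[0, 0]'

```text
t: 18.67
ee_pos: [0.5997, 0.1491, 0.0207]
ee_rot: [[-0.965, 0.262, -0.006], [0.262, 0.965, 0.001], [0.006, -0.0, -1.0]]
ft_force: [-14.2, 1.8, 9.8]
width: 0.0005
finger_force: 7.1
```

apply_moves --pt "-0.0003 0.0001 0" --pt "-0.0005 0.0001 0" --twist '[0, 0]'

```text
t: 18.83
ee_pos: [0.5997, 0.1491, 0.0207]
ee_rot: [[-0.965, 0.262, -0.007], [0.262, 0.965, 0.001], [0.007, -0.001, -1.0]]
ft_force: [-14.2, 2.6, 10.3]
width: 0.0004
finger_force: 7.6
```

apply_moves --pt "-0.0001 0 0" --pt "-0.0002 0 0" --pt "-0.0002 0 0" --pt "-0.0002 0 0" --pt "-0.0002 0 0" --pt "-0.0002 0 0" --pt "-0.0002 0 0" --pt "-0.0002 0 0" --twist '[0, 0, 0, 0, 0, 0, 0, 0]'

```text
t: 19.5
ee_pos: [0.5997, 0.1491, 0.0207]
ee_rot: [[-0.965, 0.262, -0.007], [0.262, 0.965, 0.001], [0.008, -0.001, -1.0]]
ft_force: [-14.7, 3.9, 11.2]
width: -0.0
finger_force: 7.5
```

apply_moves --pt "0 0 0" --pt "0 0 0" --pt "0 0 0" --pt "0 0 0" --pt "0 0 0" --pt "0 0 0" --twist '[0, 0, 0, 0, 0, 0]'

```text
t: 20.0
ee_pos: [0.5997, 0.1491, 0.0207]
ee_rot: [[-0.965, 0.262, -0.007], [0.262, 0.965, 0.001], [0.008, -0.001, -1.0]]
ft_force: [-13.8, 2.8, 11.0]
width: 0.0006
finger_force: 7.5
```

```bash
cat > k.py <<'E'
from h import *
s=get_state();print(np.round(s["ee_pos"],4),np.round(s["ft_force"],1),s["t"])
im=get_image("scene");P=cloud(im)
for r in trace("bar",im)[:2]:
    q=P[r["pixels"]]; q=q[~np.isnan(q).any(1)&(q[:,2]>.06)&(q[:,2]<.085)]
    f=lambda p:np.hypot(q[:,0]-p[0],q[:,1]-p[1])-.025
    from scipy.optimize import least_squares
    for lo,hi in ((.06,.085),):
        print(round(r["score"],2),len(q),"axis fit",np.round(least_squares(f,[.625,.13],loss="soft_l1",f_scale=.002).x,4))
    q=P[r["pixels"]];q=q[(q[:,2]>.086)&(q[:,2]<.1)]
    if len(q)>20: print("top",len(q),cv2.minEnclosingCircle((q[:,:2]*1000).astype(np.float32)))
E
python3 k.py
```

```text
[0.5997 0.1491 0.0207] [-13.8   2.8  11. ] 20.0
0.72 223 axis fit [0.6308 0.135 ]
```

apply_moves --pt "0.001 0 0" --pt "0.003 0 0" --pt "0.008 0 0" --pt "0.02 0 0" --pt "0.04 0 0" --pt "0.07 0 0" --pt "0.105 0 0" --pt "0.14 0 -0.02" --pt "0.175 0 -0.05" --pt "0.21 0 -0.08" --twist '[0, 0, 0, 0, 0, 0, 0, 0, 0, 0]'

```text
t: 20.93
ee_pos: [0.4058, 0.201, 0.0942]
ee_rot: [[-0.965, 0.263, 0.0], [0.263, 0.965, -0.001], [-0.0, -0.001, -1.0]]
ft_force: [1.5, 0.7, 1.2]
width: 0.0002
finger_force: 0.0
```

```bash
python3 k.py; python3 g.py; python3 d.py|head -2
python3 - <<'E'
import cv2
t=cv2.imread('pics/top_g.png')[:330,200:560]; s=cv2.imread('pics/scene_g.png')[:330,100:500]
cv2.imwrite('pics/seat.png',cv2.hconcat([t,s]))
E
```

```text
[0.4058 0.201  0.0942] [1.5 0.7 1.2] 20.9333
0.92 266 axis fit [0.6306 0.135 ]
top 214 ((628.9444580078125, 134.1144256591797), 25.928991317749023)
[0.4079 0.2031 0.0995] 0.0003 0.0 [ 0.7 -0.5  0.5] 21.0333
top 0.84 374 ((630.4425048828125, 135.98199462890625), 25.14082908630371) [0.6301 0.1358 0.0906]
scene 0.83 226 ((629.5922241210938, 133.11361694335938), 26.274728775024414) [0.6262 0.13   0.09  ]
248 apex [ 0.666   0.1326 -0.1265] d 3/97: [-0.      0.0158] s max L,R 0.0678 0.0714
167 apex [0.6602 0.1439 0.0608] d 3/97: [-0.0038  0.0189] s max L,R 0.0529 0.0794
```

View pics/seat.png

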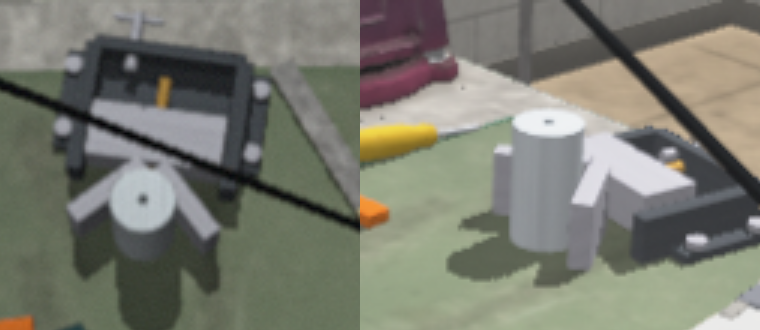

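The left half, from the top view, shows the bar standing centred in the V at (143,200), with the pin's tail now pushed well out the back at (163,92). The right half, from the scene view, shows it upright. The first press also bore down about 11 N, which adds table friction, so I'll press once more on the centre line while easing that down-force and check for any further travel.

apply_moves --pt "-0.02 -0.001 0.02" --pt "-0.05 -0.002 0.045" --pt "-0.08 -0.003 0.07" --pt "-0.11 -0.004 0.074" --pt "-0.14 -0.005 0.074" --pt "-0.16 -0.006 0.074" --pt "-0.172 -0.0066 0.074" --pt "-0.18 -0.0066 0.074" --pt "-0.186 -0.0066 0.074" --pt "-0.187 -0.0066 0.074" --twist '[0, 0, 0, 0, 0, 0, 0, 0, 0, 0]'

```text
t: 22.07
ee_pos: [0.5862, 0.145, 0.0191]
ee_rot: [[-0.965, 0.264, -0.002], [0.264, 0.965, -0.0], [0.002, -0.001, -1.0]]
ft_force: [0.8, 0.1, 0.7]
width: 0.0005
finger_force: 0.0
```

apply_moves --pt "-0.002 0.0002 0" --pt "-0.004 0.0005 0" --pt "-0.006 0.0007 0" --pt "-0.007 0.0008 0" --pt "-0.008 0.0009 0" --pt "-0.009 0.001 0" --pt "-0.009 0.001 0" --twist '[0, 0, 0, 0, 0, 0, 0]'

```text
t: 22.65
ee_pos: [0.5948, 0.1445, 0.0209]
ee_rot: [[-0.965, 0.262, 0.0], [0.262, 0.965, 0.0], [-0.0, 0.0, -1.0]]
ft_force: [0.9, -0.2, -0.7]
width: 0.0009
finger_force: 0.0
```

apply_moves --pt "-0.001 0.0001 0" --pt "-0.002 0.0002 0" --pt "-0.0027 0.0003 0" --pt "-0.0032 0.0004 0" --pt "-0.0037 0.0004 0" --twist '[0, 0, 0, 0, 0]'

```text
t: 23.07
ee_pos: [0.5982, 0.1439, 0.0207]
ee_rot: [[-0.965, 0.263, -0.0], [0.263, 0.965, 0.0], [0.001, 0.0, -1.0]]
ft_force: [-1.3, 0.6, 0.9]
width: 0.0002
finger_force: 0.8
```

apply_moves --pt "-0.0003 0 0" --pt "-0.0006 0.0001 -0.0002" --twist '[0, 0]'

```text
t: 23.23
ee_pos: [0.5983, 0.1439, 0.0208]
ee_rot: [[-0.965, 0.263, -0.002], [0.263, 0.965, 0.0], [0.002, -0.0, -1.0]]
ft_force: [-2.6, 0.3, 1.2]
width: 0.0003
finger_force: 1.3
```

apply_moves --pt "-0.0004 0 -0.0002" --pt "-0.0008 0.0001 -0.0004" --pt "-0.0012 0.0001 -0.0006" --pt "-0.0016 0.0002 -0.0008" --twist '[0, 0, 0, 0]'

```text
t: 23.57
ee_pos: [0.5983, 0.1439, 0.0209]
ee_rot: [[-0.965, 0.262, -0.005], [0.262, 0.965, 0.0], [0.005, -0.001, -1.0]]
ft_force: [-7.3, 0.4, 1.3]
width: 0.0002
finger_force: 3.7
```

apply_moves --pt "-0.0004 0 -0.0002" --pt "-0.0008 0.0001 -0.0004" --pt "-0.0012 0.0001 -0.0006" --twist '[0, 0, 0]'

```text
t: 23.82
ee_pos: [0.5983, 0.1438, 0.021]
ee_rot: [[-0.965, 0.262, -0.008], [0.262, 0.965, 0.0], [0.008, -0.002, -1.0]]
ft_force: [-9.5, 1.4, 1.2]
width: 0.0009
finger_force: 4.9
```

apply_moves --pt "-0.0005 0.0001 -0.0002" --pt "-0.001 0.0001 -0.0004" --pt "-0.0016 0.0002 -0.0006" --pt "-0.0016 0.0002 -0.0006" --twist '[0, 0, 0, 0]'

```text
t: 24.15
ee_pos: [0.5982, 0.1439, 0.0212]
ee_rot: [[-0.965, 0.262, -0.012], [0.262, 0.965, 0.0], [0.012, -0.003, -1.0]]
ft_force: [-11.9, 1.4, 3.0]
width: 0.0004
finger_force: 6.4
```

apply_moves --pt "-0.0005 0.0001 -0.0001" --pt "-0.001 0.0001 -0.0002" --pt "-0.0015 0.0002 -0.0004" --pt "-0.0018 0.0002 -0.0004" --pt "-0.0018 0.0002 -0.0004" --twist '[0, 0, 0, 0, 0]'

```text
t: 24.57
ee_pos: [0.5982, 0.1439, 0.0213]
ee_rot: [[-0.965, 0.262, -0.016], [0.262, 0.965, 0.001], [0.015, -0.003, -1.0]]
ft_force: [-17.6, 2.1, 5.4]
width: 0.0002
finger_force: 8.6
```

apply_moves --pt "0 0 0" --pt "0 0 0" --pt "0 0 0" --pt "0 0 0" --pt "0 0 0" --pt "0 0 0" --pt "0 0 0" --pt "0 0 0" --pt "0 0 0" --pt "0 0 0" --twist '[0, 0, 0, 0, 0, 0, 0, 0, 0, 0]'

```text
t: 25.4
ee_pos: [0.5983, 0.1438, 0.0213]
ee_rot: [[-0.965, 0.262, -0.016], [0.262, 0.965, 0.001], [0.015, -0.003, -1.0]]
ft_force: [-17.2, 2.1, 4.6]
width: 0.0006
finger_force: 8.5
```

```bash
python3 k.py
```

```text
[0.5983 0.1438 0.0213] [-17.2   2.1   4.6] 25.4
0.86 192 axis fit [0.631  0.1351]
```

The same stop position came up twice, with no further travel under 17 N held about 1 s, so it's seated. Retract and check.

apply_moves --pt "0.002 0 0" --pt "0.004 0 0" --pt "0.007 0 0" --pt "0.012 0 0" --pt "0.025 0 0" --pt "0.045 0 0" --pt "0.075 0 0" --pt "0.105 0 -0.01" --pt "0.14 0 -0.03" --pt "0.175 0 -0.06" --twist '[0, 0, 0, 0, 0, 0, 0, 0, 0, 0]'

```text
t: 26.33
ee_pos: [0.4371, 0.1876, 0.0793]
ee_rot: [[-0.965, 0.263, -0.003], [0.263, 0.965, -0.001], [0.002, -0.002, -1.0]]
ft_force: [0.2, -0.2, -0.3]
width: 0.0005
finger_force: 0.0
```

apply_moves --pt "0.03 0 -0.03" --pt "0.04 0 -0.05" --pt "0.04 0 -0.05" --pt "0.04 0 -0.05" --twist '[0, 0, 0, 0]'

```text
t: 26.67
ee_pos: [0.4025, 0.199, 0.1326]
ee_rot: [[-0.965, 0.262, 0.007], [0.262, 0.965, 0.002], [-0.006, 0.004, -1.0]]
ft_force: [-0.2, 0.0, 0.5]
width: 0.0003
finger_force: 0.0
```

```bash
python3 k.py; python3 g.py
python3 - <<'E'
import cv2,numpy as np
from h import *
# pin tail (orange) extent before / after
a=cv2.imread('pics/top0.png'); im=get_image("top"); b=im["pixels"]; cv2.imwrite("pics/end.png",b)
for x in (a,b):
    h=cv2.cvtColor(x[110:165,290:330],cv2.COLOR_BGR2HSV); m=(h[...,0]>8)&(h[...,0]<28)&(h[...,1]>110)
    r,c=np.nonzero(m); print("rows",sorted(set((r+110).tolist())))
t=cv2.imread('pics/top_g.png'); s=cv2.imread('pics/scene_g.png')
cv2.imwrite('pics/fin.png',cv2.hconcat([t[:420,160:560],s[:420,100:500]]))
E
```

```text
[0.4025 0.199  0.1326] [-0.2  0.   0.5] 26.6667
0.81 260 axis fit [0.6304 0.135 ]
top 202 ((628.5440063476562, 132.31414794921875), 24.988658905029297)
[0.4014 0.1981 0.1296] 0.0005 0.0 [ 0.4 -0.4  0.3] 26.7667
top 0.74 376 ((630.3910522460938, 135.8717803955078), 25.49346160888672) [0.6298 0.136  0.0906]
scene 0.61 207 ((628.3485107421875, 131.13987731933594), 25.17247200012207) [0.6247 0.1281 0.09  ]
rows [122, 123, 124, 149, 150, 151, 152, 153, 154, 155, 156, 157, 158, 159]
rows [115, 116, 117, 118, 119, 120, 121, 122, 123, 124]
```

View pics/fin.png

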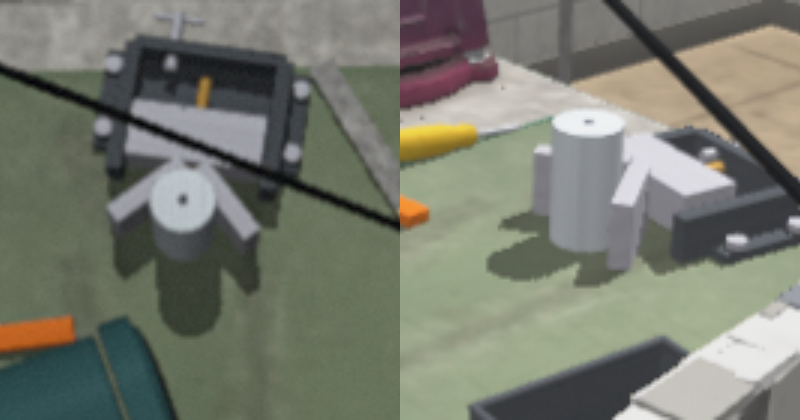

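The bar stands upright, centred against both faces at (183,200). The pin's tail has moved back 7 px, about 15 mm, which matches a full seat. Handing in.

```bash
python3 -c "
from bench import *
print(job_done())"
```

```text
the job is handed in; nothing more can be done
None
```

The job is handed in at about 27 s: the offcut is in the scrap tray and the bar stands seated in the V after two presses of about 14 N and 17 N, each held for about a second; the seat-check pin moved back about 15 mm in the picture, which means fully home, though I got no verdict back from the judging.

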